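# Emergency release of a bench centrifuge, lid held open

### The arm

A 6-joint arm with a two-finger parallel gripper is mounted at the origin on a cart in front of the work surface, level with it; the furniture and walls round the work are solid. World frame = base frame: x ahead of the robot, y to its left, z up, the work surface at z = 0. Lengths are in m, angles in rad, forces in N, time in s.
With the tool pointing down it reaches from about 0.325 to 0.925 m from the base axis. Payload 3.1 kg.
Tool frame: the origin (TCP) lies at the very end of the fingers, on their centre line; the grasp point (between the pads) lies 19 mm behind it; z points along the fingers, y is the line along which they close (so a half turn about z gives the same grasp; the last joint's range is limited). The gripper opens to 85 mm and grips with 20 to 120 N. Pads are 22 mm wide; open, the fingers measure 114 mm over their backs; the gripper's body (76 mm by 85 mm) begins 54 mm behind the grasp point. The pads swing forward as they close: fully open they stand 13 mm farther back than shut.
Start: joints at [-1.454, 0.217, 1.613, -0, 1.311, -0.112], TCP at [0.142, -0.609, 0.231] pointing down, gripper open.
Joint ranges: [-2.75, 2.75], [-0.78, 2.1], [0.31, 2.55], [-1.13, 4.27], [0.13, 2.63], [-2.58, 2.58]. Speed limits (rad/s): [2.79, 2.79, 3.14, 3.14, 3.14, 3.14].

### API

Orientations are given as a unit quaternion [x, y, z, w].
In Python, from rig import arm, gripper_open, grasp, kin, read_camera, camera_params, job, status gives the robot as it stands. Calls block until the motion is done:
- arm.reach(position, orientation): joint-space move of the TCP to a pose.
- arm.move_straight(position, attitude=None, v=0.15, until_force=None): straight line of the TCP; attitude=None keeps the orientation; v is the mean speed in m/s. With until_force (N) it stops when the force on the tool has changed by that much, and returns True; else False.
- arm.move_joints(angles): joint-space move.
- gripper_open() and grasp(grasp_force=None): open the fingers fully, or close them until they stop; grasp_force is the grip in N (None keeps the last).
- arm.pause(seconds).
- kin.inverse_kinematics(position, orientation): joint angles nearest the present ones, or None.
- read_camera(name): name is "scene" or "top" or "wrist"; returns the picture (480x640x3 uint8, blue, green, red); there is no depth.
- camera_params(name): a dict with "camera_matrix" (3x3 intrinsics, pixels), "world_to_cam" (4x4, takes a point from world to camera coordinates). Camera axes: x right, y down, z forward; pixel columns grow to the right and rows downward; lengths in m; the calibration is good to about 2 mm. A picture is of the moment at which its call begins: read the wrist's pose just before it. camera_params takes no time and is no camera call; for the wrist camera it gives the pose at the moment of the call.
A pose or a line that the arm cannot do raises arm.IKError and nothing moves.
- job.job_done(): hands the job in; it is judged then, once.
Readings, each from a call of its own:
- status.get_time(): time.
- status.get_joint_pos(): joint angles.
- status.get_joint_vel(): joint speeds.
- status.get_joint_torque(): joint torques, N m.
- status.get_tcp_pos(): TCP position.
- status.get_tool_rot(): TCP orientation.
- status.get_force(): force on the tool from outside, world axes, zero at the start.
- status.get_moment(): the same for the moment, N m.
- status.get_opening(): finger opening in m.
- status.get_grasp_force(): force on a finger pad.
Only numpy, scipy, OpenCV 4.12 (cv2) and the standard library are available. Lean on these libraries where they do the work, as an engineer would, in place of code of your own. Each camera call takes 0.05 s, during which the arm holds its last target. There are 200 camera calls.

### The job

The small bench centrifuge has lost power with samples locked inside. Pull its emergency release knob straight out to the ring mark on the rod (20 mm), not far beyond it, until the lid pops ajar, and let the knob go home again; then raise the lid, which has a finger tab at its front, and finish while still holding it open at 50 degrees, so that I can lift the tubes out. The lid falls shut by itself, so do not let it drop, keep clear of the rotor with its tubes, and leave the other things where they are.

Things in the scene. Friction and masses are not known exactly. Their poses are not given: they have to be found in the camera images.
- centrifuge: white bench microcentrifuge, fixed, 192 mm deep, 160 wide, 102 high: a round bowl with a flat front console, 140 wide and 76 high, whose face is 90 mm before the origin. Origin: on the worktop under the bowl's centre; x from front to rear, y to the left as one faces it, z up. Yaw within 0.25 rad. A wall shelf, underside at z 0.49, begins at x 0.62, over its rear: keep the wrist in front of it
- release (a joint): travel of the emergency release knob, in m: 0 = home, grows as the knob is pulled out along the machine's -x. A spring draws it home (2 N at home, 7 N at the mark of 0.020). The bolt leaves the lid at about 0.015. At 0.020 the dark ring on the 8 mm steel rod comes out of the collar; more than 0.029 overstrains the release; hard stop at 0.035
- release_knob (a point): centre of the grip part of the release knob, a black round knob 25 mm in diameter and 20 mm long on a rod along the machine's x axis, 38 mm in front of the console face, 48 mm above the worktop, 45 mm to the machine's right (-y) of its middle. Can be pinched from above across the machine's y
- lid (a joint): opening angle of the lid in rad: 0 = shut and latched, about 0.09 = popped ajar on its sprung pin after release, 0.873 = 50 degrees, stop at 1.48. It turns about the rear hinge; unsupported, it falls back to about 0.09. About 0.22 kg (varies), 0.5 to 2 N at the tab
- lid_tab (a point): grip point of the lid's finger tab, a grey tongue 18 mm wide (machine's y) and 10 mm thick that stands 38 mm out from the lid's round front edge; the point lies 24 mm out from that edge, in the middle of the thickness. With the lid shut it is 104 mm in front of the centrifuge's origin and 90 mm high. Pinched by its two sides, it can pivot between the fingers as the lid turns
- lid_hinge (a point): middle of the lid's hinge axis, at the rear of the centrifuge, 90 mm behind its origin and 88 mm high; the axis runs along the machine's y. The tab's grip point is 194 mm from it
- rotor: grey rotor with four small clear-capped tubes, 112 mm in diameter, inside the bowl under the lid, top at about 77 mm; not to be touched
- tube_rack: white tube rack 70 x 110 x 34 mm with dark holes, left of the centrifuge; bystander, origin under its centre
- pill_vial: small white screw-cap vial 26 x 50 mm; bystander
- forceps: steel forceps 126 mm long, lying between the centrifuge and the keyboard; bystander
- marker: marker pen 132 mm long, lying; bystander
- label_roll: roll of blank labels, 45 mm in diameter, 37 mm high; bystander
- barcode_scanner: black pistol scanner lying on its side, 166 x 184 x 62 mm; bystander
- keyboard: white keyboard 132 x 370 x 20 mm, right of the centrifuge in front of the analyser; bystander
- adapter: black mains adapter 30 x 58 x 26 mm behind the centrifuge; bystander

How it is judged:
By the outcome, as a careful person would: the job done as asked, in the order asked, and still so for the second after the job is handed in, while the arm keeps its last pose, push and grip.
It also fails if it takes over 48 s, if anything falls off the work surface, if the arm or the gripper's body presses on something with over 40 N, if the wrist force passes 120 N, or if a joint passes its speed limit or range.

## Working session

There is one attempt and no reset: what is moved stays moved. The work goes in short steps, each a Python script; the robot and the scene stay as the last script left them, time stands still between calls to the robot, and variables do not carry over. Pictures are saved under pics/ and viewed, at most 10 in all, crops included, and the job is handed in when it is done.

```bash
ls; mkdir -p pics
python3 - <<'E'
from rig import *
import cv2,numpy as np
for n in("scene","top"):
    im=read_camera(n);cv2.imwrite(f"pics/{n}0.png",im)
    p=camera_params(n);print(n,np.round(p["camera_matrix"],1).tolist(),np.round(p["world_to_cam"],3).tolist())
print(status.get_time(),status.get_tool_rot(),status.get_tcp_pos())
E
```

```text
pics
scene [[472.3, 0.0, 329.4], [0.0, 472.3, 241.5], [0.0, 0.0, 1.0]] [[-0.439, -0.898, 0.003, 0.395], [-0.492, 0.238, -0.838, 0.293], [0.752, -0.37, -0.546, 0.845], [0.0, 0.0, 0.0, 1.0]]
top [[546.2, 0.0, 318.3], [0.0, 546.2, 248.8], [0.0, 0.0, 1.0]] [[0.029, -0.999, 0.025, 0.122], [-0.991, -0.032, -0.131, 0.568], [0.132, -0.021, -0.991, 1.359], [0.0, 0.0, 0.0, 1.0]]
0.1 [ 9.93464747e-01  1.14133877e-01  9.74312500e-06 -1.11978706e-03] [ 0.14168486 -0.60794857  0.23007976]
```

View pics/scene0.png

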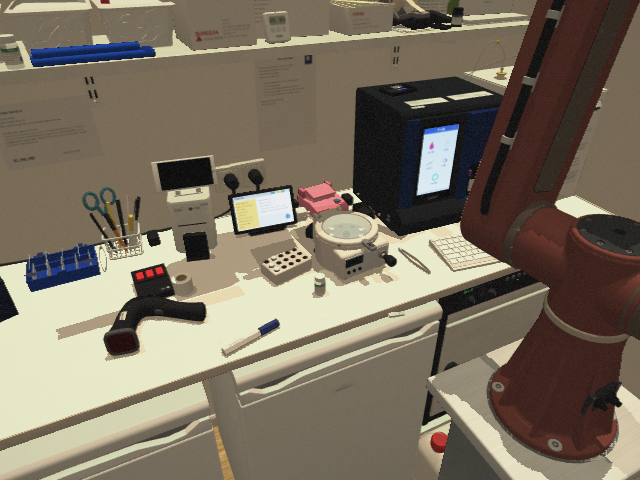

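View pics/top0.png

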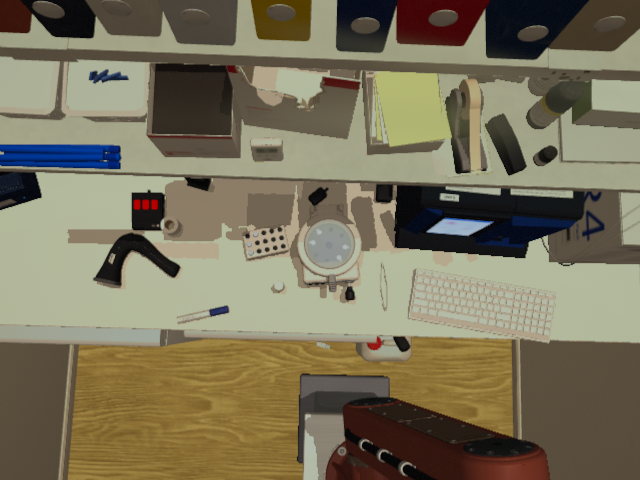

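The top view shows the centrifuge lid centred near (330,245), the tab at about (332,284) and the knob at about (350,294). In the scene view the knob is at about (390,260). Next I cast rays for a coarse pose.

```bash
cat > h.py <<'E'
from rig import *
import cv2,numpy as np
from scipy.spatial.transform import Rotation as R
def ray(p,uv):
    K=p["camera_matrix"];T=np.array(p["world_to_cam"]);Rm=T[:3,:3];o=-Rm.T@T[:3,3]
    return o,Rm.T@np.linalg.solve(np.array(K),[uv[0],uv[1],1.])
def plane(p,uv,z):
    o,d=ray(p,uv);return o+d*(z-o[2])/d[2]
def proj(p,X):
    c=np.array(p["world_to_cam"])@np.append(X,1);q=np.array(p["camera_matrix"])@c[:3];return q[:2]/q[2]
def down(phi):  # tool z down, tool y along world angle phi
    y=np.array([np.cos(phi),np.sin(phi),0]);z=np.array([0,0,-1.])
    return R.from_matrix(np.c_[np.cross(y,z),y,z]).as_quat()
E
python3 - <<'E'
from h import *
p=camera_params("top")
for n,uv,z in(("knob",(350,294),.05),("tab",(332,284),.092),("lid",(330,245),.1)):print(n,plane(p,uv,z).round(3))
w=camera_params("wrist");T=np.linalg.inv(np.array(w["world_to_cam"]))
Rt=R.from_quat(status.get_tool_rot()).as_matrix()
print("cam in tool",(Rt.T@T[:3,:3]).round(2).tolist(),(Rt.T@(T[:3,3]-status.get_tcp_pos())).round(3),np.array(w["camera_matrix"]).round(0).tolist())
cv2.imwrite("pics/crop.png",cv2.resize(cv2.imread("pics/top0.png")[200:320,270:430],None,fx=5,fy=5,interpolation=2))
E
```

```text
knob [0.451 0.057 0.05 ]
tab [0.472 0.104 0.092]
lid [0.566 0.112 0.1  ]
cam in tool [[-0.0, -0.96, -0.28], [1.0, -0.0, -0.0], [0.0, -0.28, 0.96]] [ 0.071  0.    -0.143] [[392.0, 0.0, 317.0], [0.0, 392.0, 237.0], [0.0, 0.0, 1.0]]
```

View pics/crop.png

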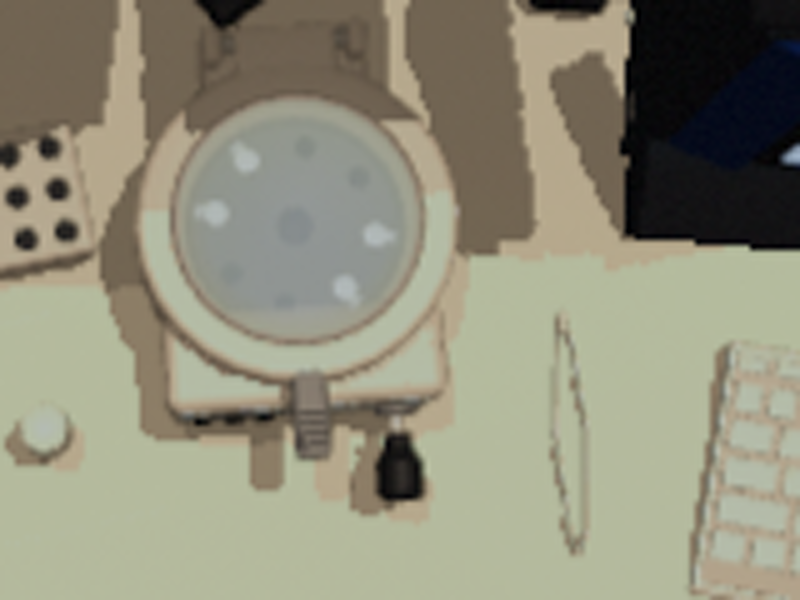

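The crop gives lid centre at px (329.6,244.4), tab grip at about (332.4,284) and knob at (350,294), so the yaw is about 0.085. Upright open fingers could touch the tab, so I'll tilt the tool. Next I check which tilted poses are feasible.

```bash
cat >> h.py <<'E'
O=np.array([.567,.112,0]);YAW=.085
def M(x,y,z): # machine->world
    c,s=np.cos(YAW),np.sin(YAW);return np.array([O[0]+c*x-s*y,O[1]+s*x+c*y,z])
def quat(tau,sg=1):
    c,s=np.cos(YAW),np.sin(YAW);z=np.array([np.sin(tau)*c,np.sin(tau)*s,-np.cos(tau)]);y=sg*np.array([-s,c,0])
    return R.from_matrix(np.c_[np.cross(y,z),y,z]).as_quat()
def tcp(g,tau,off=.019): # tcp for grasp point g (world)
    return np.asarray(g)+off*R.from_quat(quat(tau)).as_matrix()[:,2]
def arc(th):
    a=th+np.arctan2(.002,.194);return M(.09-.194*np.cos(a),0,.088+.194*np.sin(a))
E
python3 - <<'E'
from h import *
for sg in(1,-1):
  for t in np.radians([0,20,30,40,50]):
    k=M(-.128,-.045,.048);r=[]
    for P in(tcp(k,t),tcp(k,t,-.09),tcp(arc(0.09),t),tcp(arc(.09),t,-.08),tcp(arc(.5),t),tcp(arc(.873),t)):
        q=kin.inverse_kinematics(P,quat(t,sg));r.append(None if q is None else np.round(q,2).tolist())
    print(sg,round(np.degrees(t)),[x is not None for x in r],r[0],r[-1])
E
```

```text
1 0 [True, True, True, True, True, True] [-0.03, 0.13, 2.15, -0.0, 0.86, -1.69] [0.07, 0.06, 1.81, -0.0, 1.27, -1.58]
1 20 [True, True, True, True, True, True] [-0.06, -0.03, 2.37, 0.12, 0.46, -1.81] [0.07, -0.14, 2.04, 0.01, 0.89, -1.59]
1 30 [True, False, True, True, True, True] [-0.09, -0.08, 2.48, 0.37, 0.24, -2.08] [0.07, -0.23, 2.16, 0.01, 0.69, -1.59]
1 40 [False, False, True, False, True, True] None [0.07, -0.3, 2.27, 0.03, 0.48, -1.61]
1 50 [False, False, False, False, False, True] None [0.06, -0.34, 2.37, 0.07, 0.24, -1.65]
-1 0 [True, True, True, True, True, True] [-0.03, 0.13, 2.15, -0.0, 0.86, 1.45] [0.07, 0.06, 1.81, -0.0, 1.27, 1.56]
-1 20 [True, True, True, True, True, True] [-0.06, -0.03, 2.37, 0.12, 0.46, 1.33] [0.07, -0.14, 2.04, 0.01, 0.89, 1.55]
-1 30 [True, False, True, True, True, True] [-0.09, -0.08, 2.48, 0.37, 0.24, 1.07] [0.07, -0.23, 2.16, 0.01, 0.69, 1.55]
-1 40 [False, False, True, False, True, True] None [0.07, -0.3, 2.27, 0.03, 0.48, 1.53]
-1 50 [False, False, False, False, False, True] None [0.06, -0.34, 2.37, 0.07, 0.24, 1.49]
```

Run:
```python
from h import *
arm.reach(M(-.125,-.03,.21),quat(0))
p=camera_params("wrist");np.savez("pics/w1.npz",**{k:np.array(p[k]) for k in("camera_matrix","world_to_cam")})
im=read_camera("wrist");cv2.imwrite("pics/w1.png",im)
print(status.get_time(),status.get_tcp_pos(),[proj(p,X).round(0).tolist() for X in(M(-.128,-.045,.048),M(-.104,0,.095),M(-.118,0,.095),M(-.09,-.07,.076),M(-.09,.07,.076))])
```

```text
2.7833 [0.44531856 0.07091184 0.21008382] [[299.0, 213.0], [361.0, 261.0], [361.0, 242.0], [265.0, 270.0], [450.0, 270.0]]
```

View pics/w1.png

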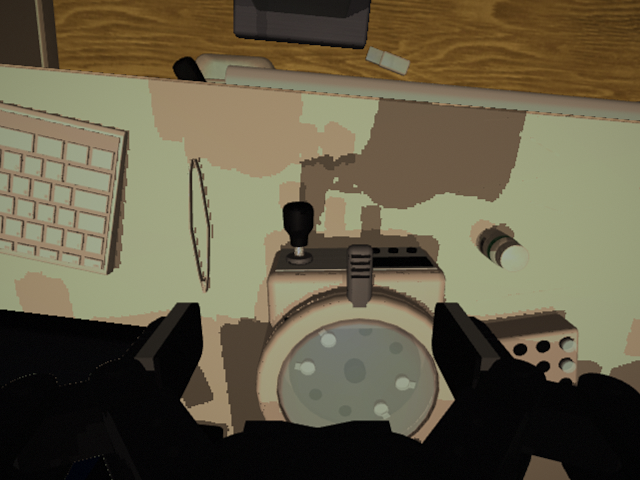

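The wrist view shows the knob grip centred at about (298,217), the tab's front end at (360,246) and the console's top edge from (272,270) to (443,268). The prediction is within about 3 mm, so I refine with masks.

Run:
```python
from h import *
p=dict(np.load("pics/w1.npz"));im=cv2.imread("pics/w1.png")
g=im.max(2)
m=(g[195:262,270:330]<45)
for r in range(0,67,3):
    c=np.where(m[r])[0]
    if len(c):print(r+195,c.min()+270,c.max()+270,end=' | ')
print()
for r in(244,246,248,260,280,290,300):print(r,g[r,340:382:2].tolist())
for n,uv,z in(("knob",(298.3,217),.048),("tabtip",(360,246),.095),("eL",(272,270),.076),("eR",(443,268),.076)):
    X=plane(p,uv,z);c,s=np.cos(YAW),np.sin(YAW);d=X-O;print(n,X.round(4),"machine",(c*d[0]+s*d[1]).round(4),(-s*d[0]+c*d[1]).round(4))
```

```text
204 287 309 | 207 284 312 | 210 283 312 | 213 283 313 | 216 283 312 | 219 284 312 | 222 284 312 | 225 284 312 | 228 285 311 | 231 287 310 | 234 289 308 | 237 290 307 | 240 291 307 | 243 291 307 | 246 293 303 | 249 310 317 | 252 290 309 | 255 286 312 | 258 285 312 | 261 286 312 | 
244 [82, 79, 82, 81, 81, 82, 53, 48, 50, 49, 49, 50, 49, 49, 65, 84, 80, 80, 80, 81, 81]
246 [82, 81, 82, 83, 62, 30, 38, 41, 41, 43, 42, 41, 39, 42, 36, 30, 86, 84, 83, 84, 82]
248 [52, 52, 53, 53, 35, 52, 58, 62, 60, 60, 61, 60, 62, 60, 59, 51, 20, 4, 7, 23, 46]
260 [48, 50, 48, 42, 54, 73, 83, 95, 96, 97, 96, 95, 93, 90, 73, 49, 32, 3, 3, 5, 3]
280 [163, 153, 148, 114, 55, 71, 88, 93, 91, 90, 88, 87, 87, 87, 78, 61, 82, 145, 162, 163, 163]
290 [53, 53, 53, 48, 51, 73, 85, 90, 89, 88, 87, 85, 85, 85, 75, 59, 49, 53, 54, 54, 54]
300 [129, 133, 137, 141, 115, 67, 86, 89, 85, 86, 84, 84, 83, 82, 66, 125, 145, 141, 137, 135, 130]
knob [0.4469 0.0561 0.048 ] machine -0.1244 -0.0455
tabtip [0.4524 0.1013 0.095 ] machine -0.1151 -0.0009
eL [0.4827 0.04   0.076 ] machine -0.0901 -0.0646
eR [0.4704 0.1684 0.076 ] machine -0.0915 0.0644
```

```bash
sed -i 's/^O=.*/O=np.array([.5695,.112,0]);YAW=.09/' h.py
python3 - <<'E'
from h import *
for d in(18,20,22,25,27):
    t=np.radians(d);Q=quat(t);r=[]
    for g in((-.131,.053),(-.143,.053),(-.155,.053),(-.131,.083),(-.135,.12),(-.15,.12),(-.16,.12)):
        q=kin.inverse_kinematics(tcp(M(g[0],-.045,g[1]),t),Q);r.append(None if q is None else q[[3,4]].round(2).tolist())
    print(d,r)
E
```

```text
18 [[0.1, 0.51], [0.1, 0.52], [0.1, 0.52], [0.08, 0.6], [0.07, 0.7], [0.08, 0.71], [0.08, 0.72]]
20 [[0.12, 0.47], [0.12, 0.48], [0.13, 0.48], [0.1, 0.56], [0.09, 0.67], [0.09, 0.68], [0.09, 0.69]]
22 [[0.15, 0.43], [0.15, 0.43], [0.15, 0.44], [0.12, 0.52], [0.1, 0.63], [0.11, 0.64], [0.11, 0.65]]
25 [[0.2, 0.37], [0.21, 0.37], [0.21, 0.38], [0.16, 0.46], [0.13, 0.57], [0.14, 0.59], [0.14, 0.6]]
27 [[0.25, 0.32], [0.26, 0.33], [0.26, 0.34], [0.2, 0.42], [0.16, 0.53], [0.16, 0.55], [0.16, 0.56]]
```

Run:
```python
from h import *
t=np.radians(25);Q=quat(t);P=lambda x,z:tcp(M(x,-.045,z),t)
arm.reach(P(-.155,.12),Q)
hit=arm.move_straight(P(-.131,.053),v=.08,until_force=8)
print("contact",hit,status.get_tcp_pos()-P(-.131,.053),status.get_force())
if not hit:
    grasp(50);print("open",status.get_opening(),status.get_grasp_force(),status.get_force(),status.get_time())
    cv2.imwrite("pics/s2.png",cv2.resize(read_camera("scene")[200:300,300:440],None,fx=4,fy=4,interpolation=2))
```

```text
contact False [5.85950123e-04 9.72276007e-06 5.06480005e-04] [ 1.08097329 -0.50941846  0.25516218]
open 0.022078478070813666 48.528139708796516 [-3.95854289 -1.08771955  7.20416977] 5.1083
```

View pics/s2.png

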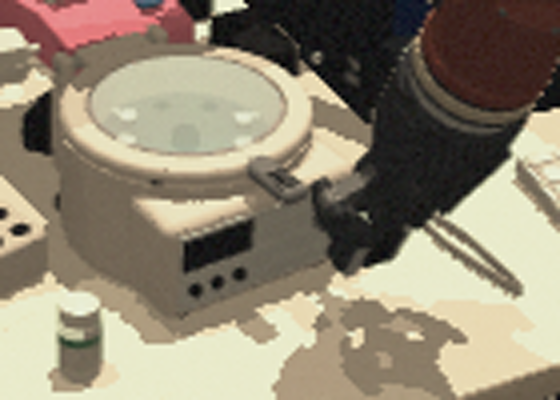

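The scene crop shows the fingers closed on the knob, clear of the tab, with the lid still shut. Now the pull, in stages.

Run:
```python
from h import *
p0=np.array(status.get_tcp_pos());ax=M(1,0,0)-M(0,0,0)
f0=status.get_force()
for d in(.010,.0215):
    arm.move_straight(p0-ax*d,v=.03);arm.pause(.2)
    print(d,(np.array(status.get_tcp_pos())-p0)@ax,(np.array(status.get_force())-f0)@ax,status.get_force(),status.get_opening(),status.get_grasp_force())
p=camera_params("wrist");im=read_camera("wrist");cv2.imwrite("pics/w3.png",im);np.savez("pics/w3.npz",a=p["world_to_cam"])
a=cv2.resize(read_camera("scene")[200:290,310:440],None,fx=4,fy=4,interpolation=2)
b=im[100:460,180:440]
c=np.zeros((360,520+260,3),np.uint8);c[:,:520]=a;c[:,520:]=b
cv2.imwrite("pics/c3.png",c);print(status.get_time(), [proj(p,M(x,-.045,.048)).round() for x in(-.09,-.15)])
```

```text
0.01 -0.009699406765893377 8.434704372326399 [ 3.26188633  0.12897744 -3.79873186] 0.02254850684415291 49.72904811962508
0.0215 -0.020967778406576626 11.806622892498043 [ 6.57851762  0.89345933 -7.03283565] 0.022030941080138138 49.61337640997954
6.675 [array([318., 402.]), array([318., 325.])]
```

View pics/c3.png

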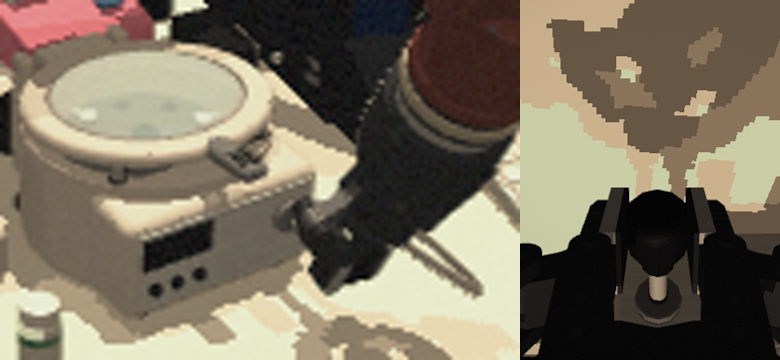

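The left crop shows the lid popped ajar, with a gap at the rim and the tab raised. The right crop shows the knob in the pads with its rod at about (316,390) in the full image. I check the rod pixels for the ring.

Run:
```python
from h import *
im=cv2.imread("pics/w3.png").max(2)
for r in range(366,424,2):print(r,im[r,304:332:2].tolist())
```

```text
366 [12, 13, 13, 15, 15, 15, 14, 12, 11, 12, 12, 11, 12, 11]
368 [9, 12, 12, 12, 11, 14, 14, 12, 12, 15, 12, 12, 11, 7]
370 [21, 12, 13, 12, 13, 14, 13, 12, 13, 15, 12, 13, 9, 10]
372 [64, 33, 12, 12, 15, 16, 14, 11, 14, 14, 12, 11, 19, 63]
374 [65, 67, 38, 9, 12, 12, 14, 10, 13, 10, 9, 21, 64, 66]
376 [63, 64, 72, 122, 127, 114, 28, 19, 81, 121, 112, 82, 64, 62]
378 [67, 58, 45, 130, 149, 163, 169, 167, 157, 145, 123, 76, 37, 63]
380 [55, 29, 38, 125, 148, 161, 164, 163, 155, 144, 122, 74, 28, 33]
382 [28, 31, 33, 124, 149, 159, 165, 162, 153, 145, 121, 74, 29, 29]
384 [30, 29, 31, 124, 146, 159, 166, 161, 155, 143, 120, 72, 30, 33]
386 [32, 30, 31, 122, 149, 159, 165, 162, 155, 143, 120, 71, 30, 30]
388 [31, 31, 22, 121, 131, 159, 165, 162, 154, 143, 121, 70, 29, 30]
390 [31, 31, 15, 119, 146, 158, 166, 162, 156, 142, 120, 59, 28, 31]
392 [32, 32, 14, 117, 145, 158, 165, 162, 154, 144, 120, 59, 26, 32]
394 [32, 30, 16, 104, 145, 159, 164, 161, 155, 142, 121, 54, 28, 31]
396 [30, 32, 22, 65, 147, 158, 166, 161, 154, 143, 123, 21, 27, 31]
398 [31, 31, 31, 3, 105, 163, 168, 164, 156, 149, 54, 3, 30, 31]
400 [31, 31, 31, 17, 8, 51, 47, 102, 94, 16, 7, 24, 31, 31]
402 [31, 31, 32, 30, 16, 13, 12, 12, 8, 10, 23, 32, 32, 30]
404 [30, 30, 32, 31, 31, 28, 21, 19, 24, 27, 32, 32, 33, 32]
406 [31, 31, 31, 31, 30, 31, 29, 33, 31, 31, 32, 32, 31, 31]
408 [30, 31, 31, 31, 32, 32, 32, 32, 31, 33, 31, 32, 32, 31]
410 [33, 32, 31, 32, 32, 32, 32, 31, 32, 31, 31, 31, 31, 31]
412 [34, 30, 31, 30, 31, 30, 33, 31, 31, 33, 31, 31, 32, 33]
414 [57, 33, 33, 30, 31, 31, 31, 31, 31, 31, 32, 32, 31, 35]
416 [86, 58, 43, 38, 35, 34, 31, 31, 32, 34, 37, 38, 48, 69]
418 [78, 91, 93, 85, 77, 59, 38, 39, 39, 61, 81, 86, 90, 88]
420 [49, 61, 96, 95, 97, 99, 98, 95, 98, 96, 94, 92, 79, 60]
422 [64, 58, 49, 56, 68, 86, 90, 101, 87, 86, 50, 56, 50, 61]
```

Run:
```python
from h import *
ax=M(1,0,0)-M(0,0,0);p=np.array(status.get_tcp_pos())
arm.move_straight(p-ax*.0015,v=.02);arm.pause(.2)
print((np.array(status.get_tcp_pos())-p)@ax,status.get_force(),status.get_time())
im=read_camera("wrist").max(2)
for r in range(370,410):print(r,im[r,306:328:3].tolist())
```

```text
-0.001230420014731452 [ 7.21208056  1.84378884 -8.11240574] 7.125
370 [12, 14, 13, 14, 14, 15, 14, 14]
371 [14, 13, 13, 14, 12, 14, 12, 9]
372 [34, 13, 14, 15, 9, 13, 13, 9]
373 [59, 12, 14, 15, 10, 13, 12, 20]
374 [65, 14, 11, 13, 8, 12, 8, 48]
375 [63, 68, 28, 10, 5, 6, 47, 65]
376 [67, 98, 127, 60, 18, 114, 110, 68]
377 [64, 102, 152, 146, 137, 151, 124, 65]
378 [64, 99, 149, 167, 167, 152, 123, 61]
379 [58, 96, 149, 165, 162, 151, 123, 45]
380 [42, 93, 148, 163, 161, 150, 123, 39]
381 [30, 91, 149, 163, 162, 149, 123, 38]
382 [30, 91, 148, 164, 162, 151, 123, 41]
383 [30, 91, 147, 163, 162, 150, 122, 40]
384 [31, 87, 146, 163, 161, 150, 122, 39]
385 [30, 88, 146, 162, 162, 150, 122, 39]
386 [30, 85, 147, 163, 161, 150, 122, 39]
387 [30, 84, 147, 162, 162, 150, 122, 38]
388 [31, 83, 117, 163, 162, 151, 121, 38]
389 [31, 81, 131, 163, 162, 149, 121, 34]
390 [29, 78, 145, 162, 161, 149, 121, 24]
391 [31, 75, 145, 162, 162, 150, 121, 18]
392 [31, 84, 146, 162, 162, 150, 121, 16]
393 [32, 65, 145, 161, 163, 150, 122, 13]
394 [30, 37, 145, 162, 161, 150, 121, 11]
395 [30, 14, 145, 162, 162, 148, 121, 12]
396 [32, 4, 147, 160, 163, 149, 124, 15]
397 [31, 8, 140, 161, 161, 150, 104, 21]
398 [32, 15, 105, 165, 163, 154, 57, 25]
399 [31, 24, 42, 160, 167, 129, 16, 28]
400 [32, 28, 6, 87, 117, 59, 8, 29]
401 [31, 32, 7, 9, 37, 5, 19, 32]
402 [31, 31, 32, 9, 9, 8, 50, 32]
403 [30, 31, 45, 19, 7, 45, 49, 30]
404 [30, 30, 35, 96, 66, 108, 34, 31]
405 [32, 31, 30, 75, 67, 77, 30, 32]
406 [30, 32, 31, 31, 39, 30, 29, 31]
407 [31, 32, 30, 30, 30, 30, 31, 32]
408 [31, 31, 31, 32, 30, 31, 32, 31]
409 [32, 31, 32, 31, 32, 32, 31, 32]
```

The ring is out: a dark band at rows 400–403 with steel showing behind it. Now I return the knob and release it.

Run:
```python
from h import *
ax=M(1,0,0)-M(0,0,0);p=np.array(status.get_tcp_pos());t=np.radians(25)
h=arm.move_straight(p+ax*.021,v=.04,until_force=18)
print(h,(np.array(status.get_tcp_pos())-p)@ax,status.get_force(),status.get_opening())
gripper_open();print(status.get_force())
q=np.array(status.get_tcp_pos());z=R.from_quat(status.get_tool_rot()).as_matrix()[:,2]
h=arm.move_straight(q-z*.05-ax*.02,v=.1,until_force=10);print(h,status.get_force())
arm.reach(M(-.15,-.01,.23),quat(0))
p=camera_params("wrist");im=read_camera("wrist");cv2.imwrite("pics/w4.png",im)
np.savez("pics/w4.npz",**{k:np.array(p[k]) for k in("camera_matrix","world_to_cam")})
T=arc(.09);print(T,proj(p,T+[0,0,.005]),proj(p,M(-.128,-.045,.048)),status.get_time())
```

```text
False 0.02087884558257835 [ 2.92979488  2.23762661 -2.07397367] 0.022211991654958546
[-0.06320363 -0.09178625  0.11513496]
False [-0.06369318  0.37110806 -0.34228866]
[0.46689215 0.10274028 0.10742731] [330.64038717 296.74434001] [275.98333586 238.16133838] 10.0583
```

View pics/w4.png

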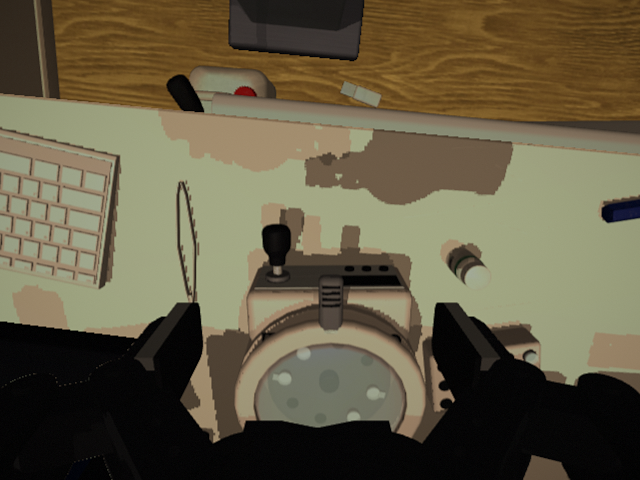

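The knob is home at (277,239), matching the prediction (276,238). The tab centreline at column 331 and its front end at row 277 also match. Now I grip the tab.

Run:
```python
from h import *
t=np.radians(20);Q=quat(t);o=M(-.003,0,0)-M(0,0,0);g=arc(.09)+o
arm.reach(tcp(g,t,-.05),Q)
h=arm.move_straight(tcp(g,t),v=.1,until_force=8);print(h,status.get_tcp_pos()-tcp(g,t),status.get_force())
if not h:
    grasp(40);print(status.get_opening(),status.get_grasp_force(),status.get_force(),status.get_time())
```

```text
False [8.53141453e-04 1.33604610e-05 7.85734341e-04] [-0.6006559   1.05064069 -0.93246504]
0.01744694834752644 43.30337941646576 [-0.75969854  1.23098322  1.09320619] 12.0833
```

Run:
```python
from h import *
def pose(th):
    a=th+np.arctan2(.002,.194);t=np.radians(20+15*(th-.09)/.783)
    return tcp(M(.09-.197*np.cos(a),0,.088+.197*np.sin(a)),t),quat(t)
ths=np.linspace(.09,.875,15)[1:]
assert all(kin.inverse_kinematics(*pose(th)) is not None for th in ths)
for i,th in enumerate(ths):
    P,q=pose(th);arm.move_straight(P,q,v=.06)
    f=np.array(status.get_force())
    if i%3==2:print(round(th,3),f.round(1),round(status.get_opening(),4))
    if np.linalg.norm(f)>25 or status.get_opening()<.012:print("stop",th,f);break
arm.pause(.3);print(status.get_tcp_pos()-P,status.get_force(),status.get_opening(),status.get_time(),status.get_joint_pos())
s=read_camera("scene");p=camera_params("scene");cv2.imwrite("pics/s5.png",s)
w=read_camera("wrist");cv2.imwrite("pics/w5.png",w);np.savez("pics/w5.npz",**{k:np.array(v) for k,v in camera_params("wrist").items() if k in("camera_matrix","world_to_cam")})
c=np.zeros((480,800,3),np.uint8);c[:400,:480]=cv2.resize(s[170:290,290:434],(480,400),interpolation=2);c[:480,480:]=w[:,160:480]
cv2.imwrite("pics/c5.png",c)
```

```text
0.258 [ 0.5  4.  -3.8] 0.017
0.426 [-2.3  4.4 -1.4] 0.017
0.595 [-2.9  5.2 -1.8] 0.0173
0.763 [-1.8  5.1 -2.7] 0.0173
[0.00050455 0.0005265  0.00121791] [-0.96088393  6.41333955 -3.19074865] 0.016720966181313184 17.1583 [ 0.06503241 -0.27085639  2.20825891  0.02742631  0.59086436 -1.61309925]
```

View pics/c5.png

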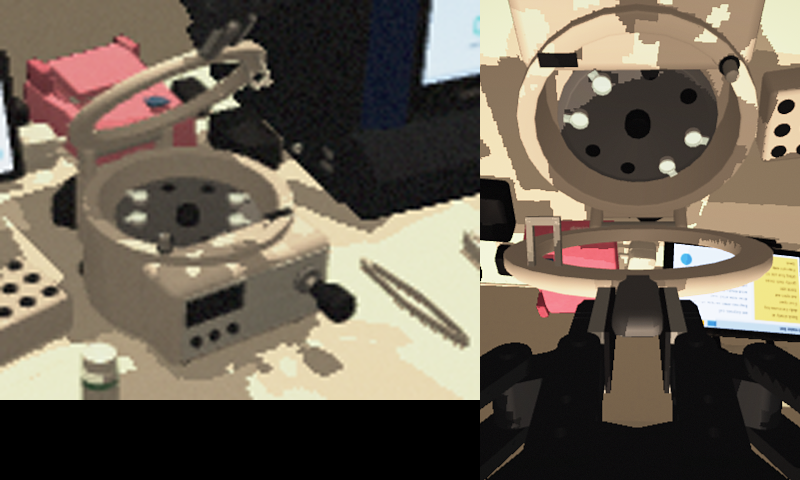

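The lid is held open with the tab between the pads, the rotor is clear and the knob is home. One quick check of the angle before handing in, using the lid's widest points in the wrist view at (665,258) and (933,258) less the 320 crop offset.

Run:
```python
from h import *
p=dict(np.load("pics/w5.npz"))
def L(r,y,th,h=0):
    return M(.09-r*np.cos(th)+h*np.sin(th),y,.088+r*np.sin(th)+h*np.cos(th))
for th in(.80,.84,.875,.91,.95):print(th,[proj(p,L(*a[:2],th,a[2])).round(0).tolist() for a in((.09,.08,0.004),(.09,-.08,.004),(.17,0,.0),(.17,0,.012),(.01,0,.004))])
im=cv2.imread("pics/w5.png").max(2);print(im[225:300:3,230].tolist());print(im[225:310:3,400].tolist())
```

```text
0.8 [[445.0, 248.0], [188.0, 248.0], [316.0, 269.0], [316.0, 297.0], [316.0, 233.0]]
0.84 [[445.0, 254.0], [188.0, 254.0], [316.0, 285.0], [316.0, 312.0], [316.0, 233.0]]
0.875 [[444.0, 258.0], [188.0, 259.0], [316.0, 298.0], [316.0, 325.0], [316.0, 234.0]]
0.91 [[444.0, 263.0], [189.0, 264.0], [316.0, 311.0], [316.0, 337.0], [316.0, 234.0]]
0.95 [[443.0, 269.0], [189.0, 269.0], [316.0, 326.0], [316.0, 350.0], [316.0, 235.0]]
[157, 125, 136, 95, 96, 110, 108, 112, 117, 185, 135, 89, 100, 95, 97, 98, 94, 201, 219, 232, 241, 244, 245, 245, 245]
[185, 186, 130, 96, 109, 139, 175, 173, 218, 251, 251, 252, 137, 97, 97, 98, 96, 188, 207, 225, 235, 242, 243, 253, 246, 253, 249, 253, 247]
```

The widest rim points at row 258 match 0.875 rad, so I hand the job in.

```bash
python3 -c "
from rig import *
print(job.job_done(),status.get_time())"
```

```text
the job is handed in; nothing more can be done
the job is handed in; nothing more can be done
```

The job is handed in, with no result shown yet: I pulled the release knob about 22 mm, just past its ring mark, which popped the lid, then let it go home, and the arm is now holding the lid open at about 50 degrees by its tab.

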